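# Make up two chromatography kits

### The arm

A 7-joint arm with a two-finger parallel gripper is mounted at the origin on a cart in front of the work surface, level with it; the furniture and walls round the work are solid. World frame = base frame: x ahead of the robot, y to its left, z up, the work surface at z = 0. Lengths are in m, angles in rad, forces in N, time in s.
With the tool pointing down it reaches from about 0.4 to 0.85 m from the base axis. Payload 10.4 kg.
Tool frame: the origin (TCP) lies at the very end of the fingers, on their centre line; the grasp point (between the pads) lies 19 mm behind it (r.pinch_z is the distance from the TCP to the grasp point, in m); z points along the fingers, y is the line along which they close (so a half turn about z gives the same grasp; the last joint's range is limited). The gripper opens to 87 mm and grips with 3 to 60 N. Pads are 19 mm wide; open, the fingers measure 117 mm over their backs; the gripper's body (75 mm by 190 mm) begins 51 mm behind the grasp point.
Start: joints at [1.195, 0.332, -0.065, 1.46, 0.022, 1.35, -0.088], TCP at [0.216, -0.587, 0.223] pointing down, gripper open.
Joint ranges: [-2.6, 2.6], [-0.5, 2.12], [-1.47, 1.34], [0.16, 2.42], [-1.27, 4.41], [0.06, 2.06], [-2.6, 2.6]. Speed limits (rad/s): [2.22, 2.22, 2.79, 2.79, 3.14, 3.14, 3.14].

### API

Orientations are given as a unit quaternion [x, y, z, w].
In Python, from bench import r, camera gives the robot as it stands. The module is installed in compiled form; this text tells all that it offers.
- The arm moves only by the shell command python3 -m pendant 'ROWS' [FORCE]. ROWS is JSON, a list of rows, each an object with "dp": the shift along the tool's x, y, z as a fraction of full scale, a list of three; "rotation": the turn, a rotation vector about the tool's x, y, z as a fraction of full scale, a list of three; "jaw": the opening, from 0 (shut) to 1 (fully open). A call has 1 to 8 rows; each row is the pose to reach, as a shift and turn from the pose commanded when the call began, along the tool's axes at that moment, turning the shorter way round; what a row does not reach only later rows make up. Full scale, the value 1, is 0.15 m for a shift and 2 pi rad for a turn. A row lasts 1/8 s, in which the tool goes at most 62.5 mm and 10.7 degrees, less where a joint would pass 70% of its speed; a pose out of reach is approached as far as the arm can. A call with a number of a shift or a turn outside -1 to 1 is refused whole. A call with a gripper value outside its range is refused whole. The fingers move at their own pace and stop on an object; FORCE is the grip in N (left out, the last holds). Time passes only in rows, so rows that repeat a pose let the fingers close. It gives the time, the measured TCP pose, the force, the opening and the grip force at its end, in the units of the state.
- r.read_state(): the state, without advancing time (a new reading comes with each control period).
- camera(name): name is "scene" or "side" or "wrist"; returns a dict with "image" (384x512x3 uint8, red, green, blue), "z_map" (384x512 float32, m along the optical axis (not along the pixel's ray), 0 where there is no reading), "mtx" (3x3 intrinsics, pixels), "distortion" ([k1, k2, p1, p2, k3] as OpenCV has them; the pictures are not rectified), "T" (4x4, takes a point from camera to world coordinates). Camera axes: x right, y down, z forward; pixel columns grow to the right and rows downward; lengths in m; the calibration is good to about 2 mm. A picture is of the moment at which its call begins.
- r.close_job(): hands the job in; it is judged then, once.
The state is a dict: "time": time; "joint_positions": joint angles; "joint_vel": joint speeds; "joint_torque": joint torques, N m; "ee_pos": TCP position; "eef_rot": TCP orientation; "ft_force": force on the tool from outside, world axes, zero at the start; "torque": the same for the moment, N m; "width": finger opening in m; "grip_force": force on a finger pad.
Only numpy, scipy, OpenCV 4.12 (cv2) and the standard library are available. Lean on these libraries where they do the work, as an engineer would, in place of code of your own. Each camera call takes 0.05 s, during which the arm holds its last target. There are 200 camera calls.

### The job

Make up the two chromatography kits from the stock lying between the two grey trays. The smaller tray, with one long trough and a small cup, gets the long column in the trough and the vial upright in the cup; the larger tray, with two shorter troughs and a wide ring, gets the syringe in the trough that lies in line with the ring, the short column in the other trough, and the small beaker upright in the ring. Each thing must sit fully down in its own place.

Things in the scene. Friction and masses are not known exactly. Their poses are not given: they have to be found in the camera images.
- tray_long: grey tray 230 (x) x 110 (y) mm, fixed; origin centre of underside, z up; plate top at z 5. Trough along x, centre (0, -22) mm: ribs 8 high, 26 apart inside, end stops 180 apart (column's end pieces pass between them), ribs cut away in the middle 70 mm so fingers reach the plate. Vial cup at (70, 30): 22 bore, 35 mouth, 16 high above the plate.
- tray_short: grey tray, 250 (x) x 150 (y) mm, fixed. Column trough along x, centre (0, -37) mm: ribs 8 high, 26 apart inside, end stops 150 apart, finger gap in the middle 66 mm. Syringe trough along x, centre (-40, 36): same ribs, stops 140 apart, finger gap 70. Beaker ring at (75, 36): 57 bore, 63 mouth, 10 high. Plate top at z 5; origin centre of underside, z up.
- column_long: the longer packed column, lying: beige tube 15 mm thick, a nut 17 mm wide near each end (170 over the nuts), thin red end pieces, 192 overall, 0.12 kg. Origin: underside at mid-length; y along the tube (either way round is right), z up; tube axis at z 8.5 mm. Take it across the tube at mid-length.
- column_short: the shorter packed column, lying: as the long one but 140 mm over the nuts, 162 overall. Origin: underside at mid-length; y along the tube (either way round is right), z up; tube axis at z 8.5 mm. Take it across the tube at mid-length.
- syringe: clear 10 ml syringe, lying, 132 mm overall, barrel 17 mm thick, 20 g. Origin: underside at mid-length; y along the barrel towards the plunger (either way round is right), z up; barrel axis at z 9 mm. Barrel from y -55 to 28 mm, nozzle beyond; finger flange, 24 mm wide, at y 29; plunger beyond. Take it across the barrel at about y -10.
- vial: small glass sample vial with cap, upright, 16 mm in diameter, 38 mm high, 15 g. Origin: centre of the underside; z up. Take it round its upper half.
- beaker: small empty glass beaker, upright, 62 mm high, body 48 mm and rim 53 mm in diameter, 90 g. Origin: centre of the underside; z up. Take it from above, fingers outside round the body.

How it is judged:
At the end, for the whole second after the job is handed in: Each column and the syringe lies in its trough (12 mm along, 8 mm across, 0.14 rad), the vial stands in the cup (8 mm) and the beaker in the ring (9 mm), all five down on their tray's plate (3 mm), released and at rest (x of column_long in the frame of tray_long between -0.012 and 0.012 m and y of column_long in the frame of tray_long between -0.03 and -0.014 m and z of column_long in the frame of tray_long between 0.002 and 0.008 m and angle between the y axis of column_long and the x axis of tray_long, either way round below 0.14 rad and linear speed of each of column_long, vial, column_short, syringe, beaker below 0.02 m/s and x of vial in the frame of tray_long between 0.062 and 0.078 m and y of vial in the frame of tray_long between 0.022 and 0.038 m and z of vial in the frame of tray_long between 0.002 and 0.008 m and angle between each of vial, beaker's own z axis and vertical below 0.1 rad and x of column_short in the frame of tray_short between -0.012 and 0.012 m and y of column_short in the frame of tray_short between -0.045 and -0.029 m and z of column_short in the frame of tray_short between 0.002 and 0.008 m and angle between the y axis of each of column_short, syringe and the x axis of tray_short, either way round below 0.14 rad and x of syringe in the frame of tray_short between -0.052 and -0.028 m and y of syringe in the frame of tray_short between 0.028 and 0.044 m and z of syringe in the frame of tray_short between 0.002 and 0.008 m and x of beaker in the frame of tray_short between 0.066 and 0.084 m and y of beaker in the frame of tray_short between 0.027 and 0.045 m and z of beaker in the frame of tray_short between 0.002 and 0.008 m); the robot touches nothing.
It also fails if it takes over 122 s, if anything falls off the work surface, if the arm or the gripper's body presses on something with over 40 N, if the wrist force passes 120 N, or if a joint passes its speed limit or range.

## Working session

There is one attempt and no reset: what is moved stays moved. The work goes in short steps, Python scripts to look and compute and a shell command to move; the robot and the scene stay as the last step left them, time stands still between calls to the robot, and variables do not carry over. Pictures are saved under pics/ and viewed, at most 16 in all, crops included, and the job is handed in when it is done.

```bash
mkdir -p pics; python3 - <<'E'
from bench import r,camera
import cv2,numpy as np
s=r.read_state();print(s)
for n in("scene","side"):
    c=camera(n);cv2.imwrite(f"pics/{n}0.png",c["image"][:,:,::-1]);np.savez(f"{n}0.npz",**c)
    print(n,c["mtx"],c["distortion"],c["T"])
E
```

```text
{'time': 0.0, 'joint_positions': array([ 1.19541468,  0.33286063, -0.06470665,  1.46097798,  0.02159015,
        1.3499045 , -0.08851246]), 'joint_vel': array([-0.000133  ,  0.0004105 ,  0.00014041,  0.00123986, -0.00102918,
        0.00071407, -0.00118061]), 'joint_torque': array([-1.51527151e-03, -6.23260832e+01,  2.39075051e-02, -3.89898562e+01,
       -6.14033989e-02,  3.97084840e-02,  1.82588451e-04]), 'ee_pos': array([ 0.21580296, -0.58612766,  0.22174348]), 'eef_rot': array([ 9.84481994e-01,  1.75484113e-01, -1.56023348e-04, -7.10728833e-04]), 'ft_force': array([-0.05733297, -0.14678361,  0.52432563]), 'torque': array([ 0.01031737,  0.01002303, -0.01256048]), 'grip_force': 0.0, 'width': 0.08728477404928474}
scene [[383.65505482   0.         255.86363433]
 [  0.         383.65505482 197.77978802]
 [  0.           0.           1.        ]] [-0.0057495  0.         0.         0.         0.       ] [[-0.61701662 -0.46584421  0.63425521 -0.03876379]
 [-0.78679073  0.38139669 -0.48528024  0.46399927]
 [-0.01583785 -0.79845209 -0.60185     0.59528926]
 [ 0.          0.          0.          1.        ]]
side [[395.61418526   0.         254.25505744]
 [  0.         395.61418526 186.702267  ]
 [  0.           0.           1.        ]] [0.03686605 0.         0.         0.         0.        ] [[-0.98228852 -0.09495408  0.16153327  0.38677338]
 [-0.18671164  0.56848319 -0.80122757  0.72884638]
 [-0.01574912 -0.81719678 -0.57614354  0.57010767]
 [ 0.          0.          0.          1.        ]]
```

View pics/scene0.png

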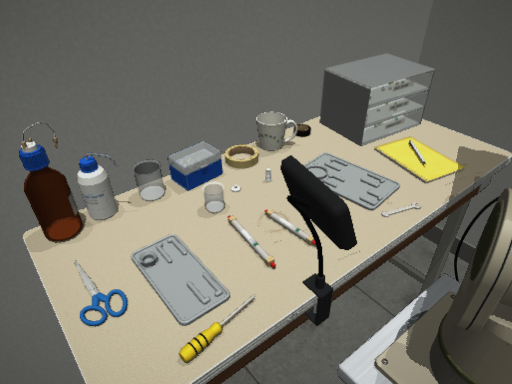

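View pics/side0.png

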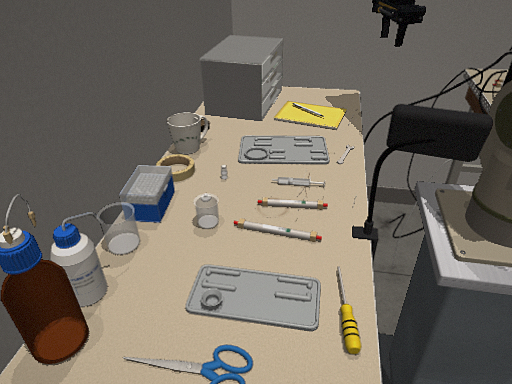

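Both views show the stock. In the side view: long column (278,230), short column (292,203), syringe (300,183), vial (223,172), small beaker (207,212), tray_long (255,297), tray_short (284,150). A lamp at the front edge, about (430,130), is an obstacle. Next I'll make a rectified top view and map the heights.

```bash
cat > h.py <<'E'
import numpy as np,cv2
from bench import r,camera
def load(n,k=0):
    return dict(np.load(f"{n}{k}.npz"))
def cloud(c):
    h,w=c["z_map"].shape
    u,v=np.meshgrid(np.arange(w),np.arange(h))
    p=cv2.undistortPoints(np.stack([u,v],-1).reshape(-1,1,2).astype(np.float32),c["mtx"],c["distortion"]).reshape(h,w,2)
    P=np.dstack([p,np.ones((h,w))])*c["z_map"][...,None]
    return P@c["T"][:3,:3].T+c["T"][:3,3]
def ortho(c,x0,x1,y0,y1,z,s):
    # rows: x decreasing downward, cols: y decreasing rightward ; s m/px
    xs=np.arange(x1,x0,-s);ys=np.arange(y1,y0,-s)
    Y,X=np.meshgrid(ys,xs);P=np.stack([X,Y,np.full_like(X,z)],-1).reshape(-1,3)
    Ti=np.linalg.inv(c["T"])
    q,_=cv2.projectPoints(P,cv2.Rodrigues(Ti[:3,:3])[0],Ti[:3,3],c["mtx"],c["distortion"])
    q=q.reshape(*X.shape,2).astype(np.float32)
    return cv2.remap(c["image"],q[...,0],q[...,1],cv2.INTER_LINEAR)[:,:,::-1]
E
python3 - <<'E'
from h import *
for n in("side","scene"):
    c=load(n);P=cloud(c);print(n)
    o=ortho(c,.25,.75,-.45,.35,.008,.001).copy()
    for x in np.arange(.3,.75,.1): cv2.putText(o,f"{x:.1f}",(0,int((.75-x)*1000)),0,.35,(0,0,255)); cv2.line(o,(0,int(round((.75-x)*1000))),(799,int(round((.75-x)*1000))),(0,0,255),1)
    for y in np.arange(-.4,.35,.1): cv2.line(o,(int(round((.35-y)*1000)),0),(int(round((.35-y)*1000)),499),(255,0,0),1);cv2.putText(o,f"{y:.1f}",(int((.35-y)*1000),495),0,.35,(255,0,0))
    cv2.imwrite(f"pics/o_{n}.png",o)
    m=(P[...,2]>.03)&(P[...,0]>.1)&(P[...,0]<.9)&(abs(P[...,1])<.8)&(c["z_map"]>0)
    k,l,st,ce=cv2.connectedComponentsWithStats(m.astype(np.uint8))
    for i in range(1,k):
        if st[i,4]>25:
            q=P[l==i];print(ce[i].round(),st[i,4],np.percentile(q,[1,99],axis=0).round(3).tolist(),np.median(q,0).round(3))
E
```

```text
side
[100. 136.] 58982 [[0.581, -0.694, 0.034], [0.843, 0.451, 0.445]] [0.84 0.12 0.19]
[398.  16.] 1350 [[0.153, -0.652, 0.224], [0.279, -0.487, 0.345]] [ 0.213 -0.534  0.309]
[432. 137.] 5116 [[0.167, 0.075, 0.042], [0.293, 0.194, 0.333]] [0.233 0.175 0.299]
[206. 206.] 522 [[0.598, 0.063, 0.031], [0.646, 0.114, 0.063]] [0.622 0.089 0.049]
scene
[177.  89.] 67875 [[0.57, -0.73, 0.035], [0.843, 0.475, 0.454]] [0.839 0.083 0.223]
[318. 208.] 3757 [[0.161, 0.073, 0.038], [0.287, 0.195, 0.334]] [0.215 0.177 0.307]
[213. 192.] 421 [[0.597, 0.066, 0.03], [0.647, 0.114, 0.064]] [0.623 0.089 0.049]
```

View pics/o_side.png

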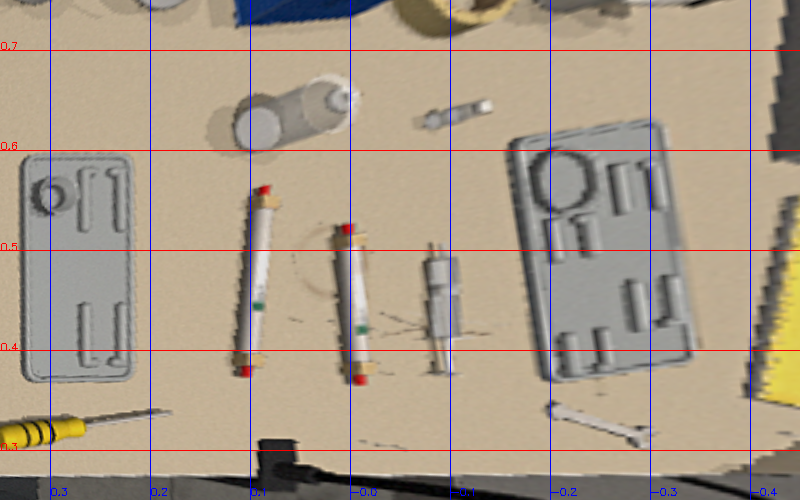

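View pics/o_scene.png

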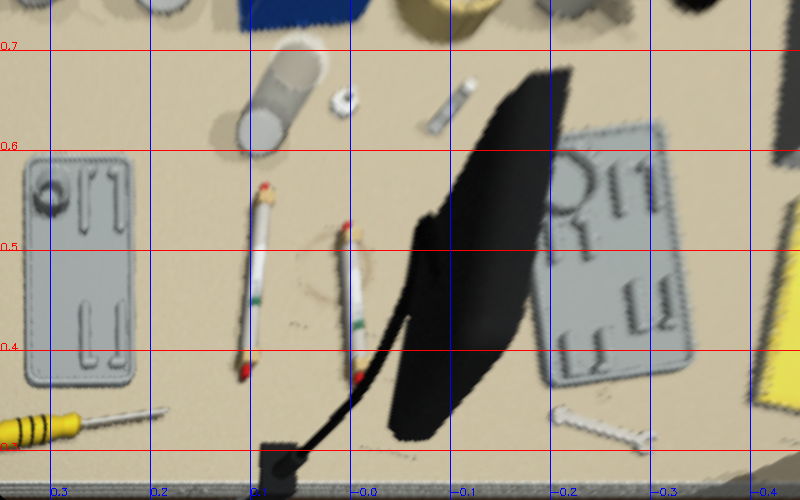

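```bash
python3 -m pendant '[{"dp":[0,0,-0.3],"rotation":[0,0,0.0562],"jaw":1},{"dp":[0,0,-0.5],"rotation":[0,0,0.0562],"jaw":1},{"dp":[0,0,-0.5],"rotation":[0,0,0.0562],"jaw":1}]'
python3 -m pendant '[{"dp":[0.6,-1,0],"rotation":[0,0,0],"jaw":1},{"dp":[0.6,-1,0],"rotation":[0,0,0],"jaw":1},{"dp":[0.6,-1,0],"rotation":[0,0,0],"jaw":1}]'
python3 -m pendant '[{"dp":[0.6,-1,0],"rotation":[0,0,0],"jaw":1},{"dp":[0.6,-1,0],"rotation":[0,0,0],"jaw":1},{"dp":[0.6,-1,0],"rotation":[0,0,0],"jaw":1},{"dp":[0.6,-1,0],"rotation":[0,0,0],"jaw":1}]'
python3 - <<'E'
from h import *
s=r.read_state();print(s["time"],s["ee_pos"],s["eef_rot"],s["joint_positions"].round(2))
c=camera("wrist");np.savez("wrist0.npz",**c);print(c["T"].round(3))
cv2.imwrite("pics/w0.png",c["image"][:,:,::-1])
E
```

```text
time: 0.48
ee_pos: [0.2164, -0.5873, 0.2999]
eef_rot: [1.0, -0.001, 0.001, 0.002]
ft_force: [1.0, 0.8, -0.7]
width: 0.0867
grip_force: 0.0
time: 0.85
ee_pos: [0.307, -0.4339, 0.2963]
eef_rot: [1.0, 0.002, -0.0, -0.001]
ft_force: [0.8, -1.0, -0.1]
width: 0.0869
grip_force: 0.0
time: 1.35
ee_pos: [0.3979, -0.2826, 0.2967]
eef_rot: [1.0, 0.004, -0.0, -0.001]
ft_force: [0.1, -0.6, -0.0]
width: 0.0872
grip_force: 0.0
1.35 [ 0.39785712 -0.28263548  0.29667984] [ 9.99990785e-01  4.24341319e-03 -2.92174246e-04 -5.81706288e-04] [ 0.81  0.01 -0.29  1.68  0.    1.45 -1.04]
[[ 0.009 -0.958 -0.285  0.476]
 [-1.    -0.009 -0.002 -0.282]
 [-0.001  0.285 -0.959  0.459]
 [ 0.     0.     0.     1.   ]]
```

View pics/w0.png

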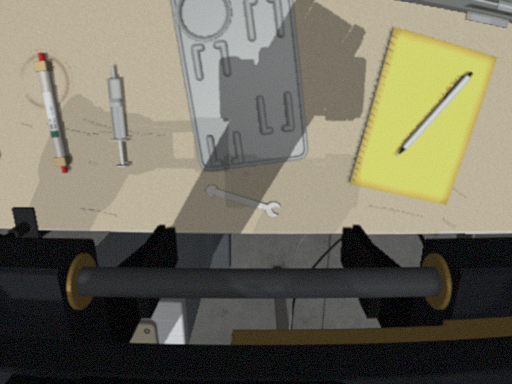

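The wrist image shows the syringe (118,115) with its plunger towards the robot, the short column (53,112) and part of tray_short. I'll move over the centre for a fuller view.

```bash
python3 -m pendant '[{"dp":[0.5,-0.7,-0.1],"rotation":[0,0,0],"jaw":1},{"dp":[0.6,-0.9,-0.2],"rotation":[0,0,0],"jaw":1},{"dp":[0.6,-0.9,-0.2],"rotation":[0,0,0],"jaw":1},{"dp":[0.6,-0.9,-0.2],"rotation":[0,0,0],"jaw":1}]'
python3 - <<'E'
from h import *
s=r.read_state();print(s["time"],s["ee_pos"],s["eef_rot"],s["joint_positions"].round(2))
c=camera("wrist");np.savez("wrist1.npz",**c)
cv2.imwrite("pics/w1.png",c["image"][:,:,::-1])
o=ortho(c,.3,.7,-.4,.13,.008,.0007)
cv2.imwrite("pics/ow1.png",o);print(o.shape)
E
```

```text
time: 1.9
ee_pos: [0.487, -0.1501, 0.3273]
eef_rot: [1.0, 0.002, 0.0, -0.0]
ft_force: [-0.0, 0.2, -0.2]
width: 0.0872
grip_force: 0.0
1.9 [ 0.48704967 -0.15008026  0.32730195] [ 9.99997857e-01  2.03744666e-03  4.97833341e-05 -3.63124361e-04] [ 0.63  0.07 -0.44  1.56  0.03  1.52 -1.38]
(572, 758, 3)
```

View pics/ow1.png

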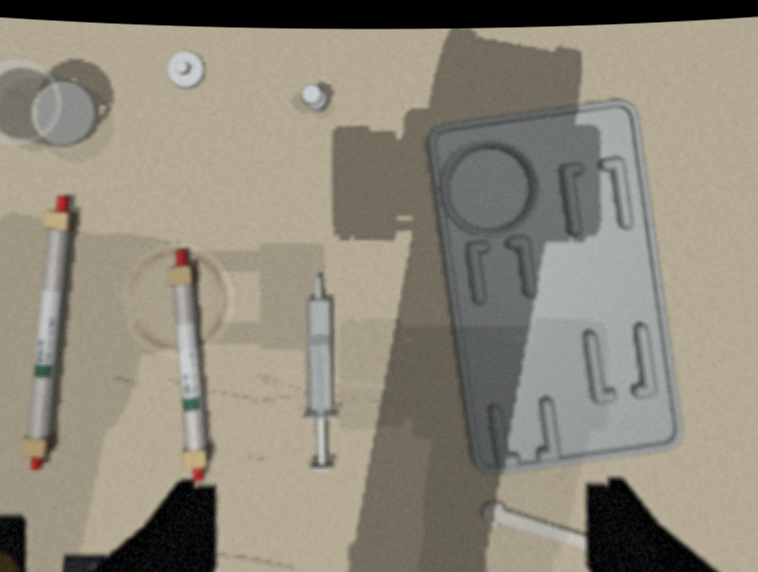

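The rectified wrist view gives the columns, syringe, tray_short (ring at (488,188), troughs at (608,280) and (513,349)) and the vial at (314,97). Next come the vial and beaker from the depth clouds.

```bash
python3 - <<'E'
from h import *
for n,k in(("wrist",1),("side",0),("scene",0)):
    c=load(n,k);P=cloud(c)
    for nm,(x,y),R,zs in(("vial",(.63,-.09),.03,((.008,.02),(.02,.03),(.034,.045))),("beaker",(.622,.09),.045,((.01,.03),(.03,.055),(.058,.07))),("cupL",(.553,.301),.03,((.017,.025),)),("ring",(.568,-.212),.045,((.012,.02),))):
        for z0,z1 in zs:
            q=P[(np.hypot(P[...,0]-x,P[...,1]-y)<R)&(P[...,2]>z0)&(P[...,2]<z1)]
            if len(q)>3: print(n,nm,z0,len(q),q.min(0).round(4),q.max(0).round(4),((q.min(0)+q.max(0))/2).round(4))
E
```

```text
wrist vial 0.008 21 [ 0.623  -0.0989  0.0084] [ 0.6341 -0.0875  0.0197] [ 0.6285 -0.0932  0.014 ]
wrist vial 0.02 33 [ 0.6233 -0.0988  0.0211] [ 0.6377 -0.0834  0.0299] [ 0.6305 -0.0911  0.0255]
wrist vial 0.034 95 [ 0.6242 -0.0972  0.0344] [ 0.6363 -0.0848  0.0398] [ 0.6303 -0.091   0.0371]
wrist beaker 0.01 480 [0.5983 0.0633 0.0101] [0.6439 0.1123 0.03  ] [0.6211 0.0878 0.02  ]
wrist beaker 0.03 743 [0.5974 0.064  0.03  ] [0.6446 0.1122 0.055 ] [0.621  0.0881 0.0425]
wrist beaker 0.058 412 [0.5956 0.0614 0.058 ] [0.648  0.1153 0.0637] [0.6218 0.0883 0.0609]
wrist ring 0.012 548 [ 0.524  -0.2443  0.012 ] [ 0.6012 -0.1787  0.0173] [ 0.5626 -0.2115  0.0147]
side vial 0.008 28 [ 0.6231 -0.0946  0.0084] [ 0.6382 -0.0812  0.0198] [ 0.6306 -0.0879  0.0141]
side vial 0.02 22 [ 0.6233 -0.089   0.0205] [ 0.637  -0.0806  0.0298] [ 0.6301 -0.0848  0.0251]
side vial 0.034 16 [ 0.6247 -0.0932  0.0344] [ 0.6366 -0.0831  0.0399] [ 0.6307 -0.0882  0.0371]
side beaker 0.01 166 [0.5973 0.0652 0.0101] [0.6431 0.1142 0.0299] [0.6202 0.0897 0.02  ]
side beaker 0.03 362 [0.5976 0.0632 0.0301] [0.6443 0.
[... 363 characters left out ...]
6 -0.0811  0.0199] [ 0.6275 -0.0878  0.0141]
scene vial 0.02 23 [ 0.6224 -0.0928  0.0208] [ 0.6345 -0.081   0.03  ] [ 0.6284 -0.0869  0.0254]
scene vial 0.034 15 [ 0.624  -0.0957  0.0341] [ 0.6332 -0.0835  0.0402] [ 0.6286 -0.0896  0.0372]
scene beaker 0.01 125 [0.5962 0.0723 0.0103] [0.6452 0.1144 0.03  ] [0.6207 0.0934 0.0201]
scene beaker 0.03 283 [0.5961 0.0666 0.03  ] [0.6477 0.1136 0.0549] [0.6219 0.0901 0.0425]
scene beaker 0.058 96 [0.5954 0.0634 0.0581] [0.6488 0.1149 0.0651] [0.6221 0.0891 0.0616]
scene cupL 0.017 107 [0.5332 0.2829 0.0171] [0.5718 0.3194 0.024 ] [0.5525 0.3012 0.0205]
scene ring 0.012 74 [ 0.5255 -0.2448  0.012 ] [ 0.6024 -0.1943  0.017 ] [ 0.5639 -0.2196  0.0145]
```

```bash
python3 -m pendant '[{"dp":[-0.25,-0.37,0.4],"rotation":[0,0,0],"jaw":1},{"dp":[-0.25,-0.37,0.8],"rotation":[0,0,0],"jaw":1},{"dp":[-0.25,-0.37,1],"rotation":[0,0,0],"jaw":1}]' 10
python3 -m pendant '[{"dp":[0,0,0.4],"rotation":[0,0,0],"jaw":1},{"dp":[0,0,0.8],"rotation":[0,0,0],"jaw":1},{"dp":[0,0,0.9],"rotation":[0,0,0],"jaw":1},{"dp":[0,0,0.9],"rotation":[0,0,0],"jaw":1},{"dp":[0,0,0.9],"rotation":[0,0,0],"jaw":1}]'
```

```text
time: 2.33
ee_pos: [0.4465, -0.0978, 0.175]
eef_rot: [1.0, -0.001, -0.001, 0.0]
ft_force: [0.5, -0.7, -0.1]
width: 0.087
grip_force: 0.0
time: 2.95
ee_pos: [0.4501, -0.0969, 0.0446]
eef_rot: [1.0, -0.001, 0.002, 0.001]
ft_force: [0.8, 0.2, -0.2]
width: 0.0871
grip_force: 0.0
```

```bash
python3 -m pendant '[{"dp":[0,0.01,0.2],"rotation":[0,0,0],"jaw":1},{"dp":[0,-0.01,0.27],"rotation":[0,0,0],"jaw":1},{"dp":[0,-0.01,0.27],"rotation":[0,0,0],"jaw":0},{"dp":[0,-0.01,0.27],"rotation":[0,0,0],"jaw":0},{"dp":[0,-0.01,0.27],"rotation":[0,0,0],"jaw":0},{"dp":[0,-0.01,0.27],"rotation":[0,0,0],"jaw":0},{"dp":[0,-0.01,0.27],"rotation":[0,0,0],"jaw":0},{"dp":[0,-0.01,0.27],"rotation":[0,0,0],"jaw":0}]'
python3 -c "
from bench import r
s=r.read_state();print(s['ee_pos'],s['width'],s['grip_force'])"
```

```text
time: 3.95
ee_pos: [0.4486, -0.0946, 0.0021]
eef_rot: [1.0, -0.0, 0.0, 0.0]
ft_force: [0.6, -0.2, -0.1]
width: 0.0349
grip_force: 0.0
[ 0.44863976 -0.09463027  0.00208325] 0.03485380612812828 0.0
```

```bash
python3 -m pendant '[{"dp":[0,0,0],"rotation":[0,0,0],"jaw":0},{"dp":[0,0,0],"rotation":[0,0,0],"jaw":0},{"dp":[0,0,0],"rotation":[0,0,0],"jaw":0},{"dp":[0,0,-0.2],"rotation":[0,0,0],"jaw":0},{"dp":[0,0,-0.5],"rotation":[0,0,0],"jaw":0},{"dp":[0,0,-0.5],"rotation":[0,0,0],"jaw":0}]'
python3 -c "
from bench import r
s=r.read_state();print(s['ee_pos'],s['width'],s['grip_force'])"
```

```text
time: 4.7
ee_pos: [0.4508, -0.095, 0.0799]
eef_rot: [1.0, -0.0, 0.003, 0.001]
ft_force: [-0.3, -0.6, -1.4]
width: 0.0166
grip_force: 10.0
[ 0.45081746 -0.09500474  0.07994212] 0.016593640353224196 9.981959760189056
```

```bash
python3 -m pendant '[{"dp":[0.03,0.3,0],"rotation":[0,0,-0.01],"jaw":0},{"dp":[0.1,0.6,0],"rotation":[0,0,-0.0223],"jaw":0},{"dp":[0.1,0.88,0],"rotation":[0,0,-0.0223],"jaw":0},{"dp":[0.1,0.88,0],"rotation":[0,0,-0.0223],"jaw":0},{"dp":[0.1,0.88,0.2],"rotation":[0,0,-0.0223],"jaw":0},{"dp":[0.1,0.88,0.3],"rotation":[0,0,-0.0223],"jaw":0},{"dp":[0.1,0.88,0.3],"rotation":[0,0,-0.0223],"jaw":0}]'
python3 - <<'E'
from h import *
s=r.read_state();print(s['ee_pos'],s['eef_rot'],s['width'],s['grip_force'])
c=camera("wrist");np.savez("wrist2.npz",**c)
cv2.imwrite("pics/w2.png",c["image"][:,:,::-1])
c=camera("side");np.savez("side2.npz",**c)
cv2.imwrite("pics/s2.png",cv2.resize(c["image"][90:220,190:400,::-1],None,fx=3,fy=3,interpolation=cv2.INTER_CUBIC))
E
```

```text
time: 5.58
ee_pos: [0.4627, -0.2255, 0.0308]
eef_rot: [0.998, 0.07, -0.001, -0.001]
ft_force: [0.8, 0.4, -0.5]
width: 0.0165
grip_force: 10.0
[ 0.46271132 -0.22551984  0.03081362] [ 9.97525111e-01  7.02967255e-02 -1.16270568e-03 -8.18912446e-04] 0.016468275401067094 9.982135891914368
```

View pics/w2.png

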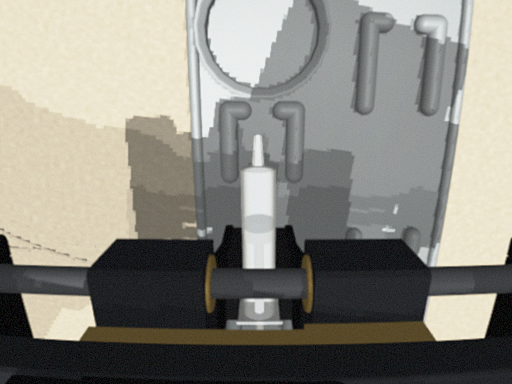

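The syringe hangs centred over its trough: nozzle at (258,150), rib midpoint about 262. I'll lower and release with a small opening.

```bash
python3 -m pendant '[{"dp":[0.02,0.01,0.1],"rotation":[0,0,0],"jaw":0},{"dp":[0.02,0.01,0.165],"rotation":[0,0,0],"jaw":0},{"dp":[0.02,0.01,0.165],"rotation":[0,0,0],"jaw":0},{"dp":[0.02,0.01,0.165],"rotation":[0,0,0],"jaw":0.35},{"dp":[0.02,0.01,0.165],"rotation":[0,0,0],"jaw":0.35},{"dp":[0.02,0.01,0.165],"rotation":[0,0,0],"jaw":0.35}]'
python3 -m pendant '[{"dp":[0,0,-0.2],"rotation":[0,0,0.01],"jaw":0.35},{"dp":[0,0,-0.6],"rotation":[0,0,0.01],"jaw":0.6},{"dp":[0,0,-1],"rotation":[0,0,0.01],"jaw":1},{"dp":[0,0,-1],"rotation":[0,0,0.01],"jaw":1}]'
python3 - <<'E'
from h import *
s=r.read_state();print(s['ee_pos'],s['eef_rot'],s['width'],s['grip_force'])
c=camera("wrist");np.savez("wrist3.npz",**c)
cv2.imwrite("pics/o3.png",ortho(c,.37,.65,-.35,-.05,.008,.0005))
E
```

```text
time: 6.42
ee_pos: [0.4668, -0.2277, 0.0075]
eef_rot: [0.998, 0.07, 0.0, 0.0]
ft_force: [0.9, -0.3, 0.0]
width: 0.0295
grip_force: 0.0
time: 6.92
ee_pos: [0.4694, -0.2286, 0.1624]
eef_rot: [0.999, 0.038, 0.004, 0.002]
ft_force: [0.2, -0.2, -0.9]
width: 0.0528
grip_force: 0.0
[ 0.46935269 -0.22864635  0.16239595] [0.99924974 0.03848286 0.00370424 0.00230341] 0.05283600619263282 0.0
```

View pics/o3.png

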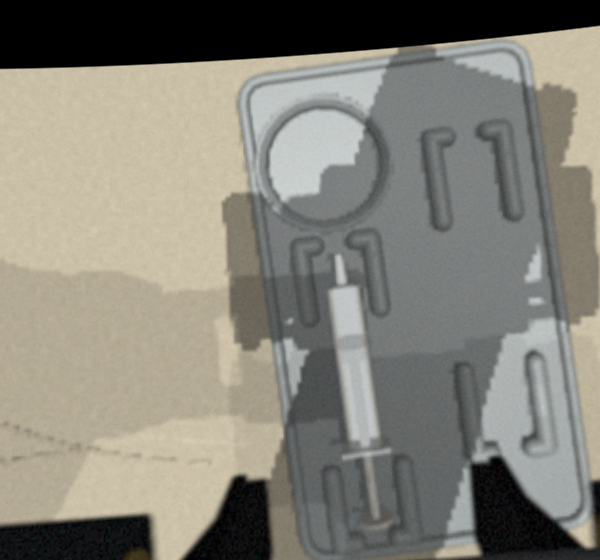

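The syringe lies down in its trough: nozzle (338,258) and plunger (378,522), both between the stops. Next is the short column.

```bash
cat >> h.py <<'E'
def go(x,y,z,yaw):
    from scipy.spatial.transform import Rotation as R
    s=[r.read_state() for _ in range(3)][-1]
    R0=R.from_quat(s["eef_rot"]);Rt=R.from_euler('z',yaw)*R.from_quat([1,0,0,0])
    print(s["time"],s["ee_pos"].round(4),"w",round(s["width"],4),"g",round(s["grip_force"],1),"dp",(R0.inv().apply(np.array([x,y,z])-s["ee_pos"])/.15).round(3),"rot",((R0.inv()*Rt).as_rotvec()/2/np.pi).round(4))
E
python3 -m pendant '[{"dp":[0,-0.4,-0.1],"rotation":[0,0,0],"jaw":1},{"dp":[0,-0.8,-0.1],"rotation":[0,0,0],"jaw":1},{"dp":[-0.03,-1,0],"rotation":[0,0,0],"jaw":1}]'
python3 -m pendant '[{"dp":[0,-0.4,0],"rotation":[0,0,0],"jaw":1},{"dp":[0,-0.51,0.3],"rotation":[0,0,0],"jaw":1},{"dp":[0,-0.51,0.7],"rotation":[0,0,0],"jaw":1},{"dp":[0,-0.51,0.75],"rotation":[0,0,0],"jaw":1},{"dp":[0,-0.51,0.75],"rotation":[0,0,0],"jaw":1}]'
python3 -c "
from h import *
go(.4455,-.003,.003,.0785)"
```

```text
time: 7.35
ee_pos: [0.4505, -0.0753, 0.1569]
eef_rot: [0.999, 0.04, 0.0, -0.0]
ft_force: [-0.1, -0.5, -0.6]
width: 0.0841
grip_force: 0.0
time: 7.98
ee_pos: [0.4449, -0.0023, 0.0452]
eef_rot: [0.999, 0.038, -0.0, -0.0]
ft_force: [-0.3, -0.1, 0.5]
width: 0.0872
grip_force: 0.0
7.975 [ 0.4449 -0.0023  0.0452] w 0.0872 g 0.0 dp [0.004 0.005 0.282] rot [-0.0001  0.0001 -0.0003]
```

```bash
python3 -m pendant '[{"dp":[0,0,0.2],"rotation":[0,0,0],"jaw":0.6},{"dp":[0,0,0.275],"rotation":[0,0,0],"jaw":0.3},{"dp":[0,0,0.275],"rotation":[0,0,0],"jaw":0},{"dp":[0,0,0.275],"rotation":[0,0,0],"jaw":0},{"dp":[0,0,0.275],"rotation":[0,0,0],"jaw":0},{"dp":[0,0,0.275],"rotation":[0,0,0],"jaw":0},{"dp":[0,0,0.275],"rotation":[0,0,0],"jaw":0},{"dp":[0,0,0.275],"rotation":[0,0,0],"jaw":0}]' 25
python3 -m pendant '[{"dp":[0,0,0],"rotation":[0,0,0],"jaw":0},{"dp":[0,0,0],"rotation":[0,0,0],"jaw":0},{"dp":[0,0,-0.2],"rotation":[0,0,0],"jaw":0},{"dp":[0,0,-0.6],"rotation":[0,0,0],"jaw":0},{"dp":[0,0,-0.6],"rotation":[0,0,0],"jaw":0}]'
python3 -c "
from h import *
go(.5047,-.2948,.09,.14)"
```

```text
time: 8.98
ee_pos: [0.4449, -0.0022, 0.0036]
eef_rot: [0.999, 0.039, 0.0, 0.0]
ft_force: [0.2, 2.7, 0.5]
width: 0.0151
grip_force: 1.0
time: 9.6
ee_pos: [0.4475, -0.0021, 0.0973]
eef_rot: [0.999, 0.038, 0.003, 0.001]
ft_force: [0.1, -0.1, -2.2]
width: 0.0144
grip_force: 25.0
9.6 [ 0.4475 -0.0021  0.0973] w 0.0144 g 25.0 dp [0.23  1.975 0.053] rot [ 0.0003 -0.0011 -0.01  ]
```

```bash
python3 -m pendant '[{"dp":[0.05,0.35,0],"rotation":[0,0,-0.005],"jaw":0},{"dp":[0.1,0.7,0],"rotation":[0,0,-0.01],"jaw":0},{"dp":[0.24,0.98,0],"rotation":[0,0,-0.01],"jaw":0},{"dp":[0.24,0.98,0],"rotation":[0,0,-0.01],"jaw":0}]'
python3 -m pendant '[{"dp":[0.05,0.4,0],"rotation":[0,0,0],"jaw":0},{"dp":[0.06,0.8,0],"rotation":[0,0,0],"jaw":0},{"dp":[0.06,0.98,0.1],"rotation":[0,0,0],"jaw":0},{"dp":[0.06,0.98,0.3],"rotation":[0,0,0],"jaw":0},{"dp":[0.06,0.98,0.35],"rotation":[0,0,0],"jaw":0},{"dp":[0.06,0.98,0.35],"rotation":[0,0,0],"jaw":0}]'
python3 - <<'E'
from h import *
go(.5047,-.2948,.0085,.14)
c=camera("wrist")
cv2.imwrite("pics/w4.png",c["image"][:,:,::-1])
E
```

```text
time: 10.1
ee_pos: [0.492, -0.1494, 0.0921]
eef_rot: [0.998, 0.067, -0.001, -0.0]
ft_force: [0.0, 0.8, -1.3]
width: 0.0142
grip_force: 25.0
time: 10.85
ee_pos: [0.5213, -0.289, 0.0407]
eef_rot: [0.998, 0.071, -0.001, -0.001]
ft_force: [-0.0, -0.2, -0.5]
width: 0.0141
grip_force: 25.0
10.85 [ 0.5213 -0.289   0.0407] w 0.0141 g 25.0 dp [-0.115  0.023  0.215] rot [-0.0002  0.0002  0.0002]
```

View pics/w4.png

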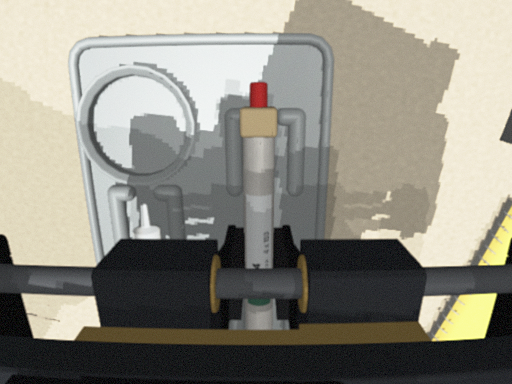

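The column is over its trough but about 17 mm too far along (nut at (258,122), past the stop). I'll correct that first, then lower it.

```bash
python3 -m pendant '[{"dp":[-0.117,0.023,0],"rotation":[0,0,0],"jaw":0},{"dp":[-0.117,0.023,0],"rotation":[0,0,0],"jaw":0},{"dp":[-0.117,0.023,0.1],"rotation":[0,0,0],"jaw":0},{"dp":[-0.117,0.023,0.18],"rotation":[0,0,0],"jaw":0},{"dp":[-0.117,0.023,0.215],"rotation":[0,0,0],"jaw":0},{"dp":[-0.117,0.023,0.215],"rotation":[0,0,0],"jaw":0}]'
python3 -c "
from h import *
go(.5047,-.2948,.0085,.14)"
```

```text
time: 11.65
ee_pos: [0.5045, -0.2957, 0.0085]
eef_rot: [0.998, 0.07, -0.0, -0.0]
ft_force: [-1.6, 0.9, 2.8]
width: 0.014
grip_force: 25.0
11.65 [ 0.5045 -0.2957  0.0085] w 0.014 g 25.0 dp [ 0.002 -0.006 -0.   ] rot [-0.0001  0.0001  0.    ]
```

Release, lift, and look.

```bash
python3 -m pendant '[{"dp":[0,0,0],"rotation":[0,0,0],"jaw":0.35},{"dp":[0,0,0],"rotation":[0,0,0],"jaw":0.35},{"dp":[0,0,0],"rotation":[0,0,0],"jaw":0.35},{"dp":[0,0,-0.2],"rotation":[0,0,0],"jaw":0.35},{"dp":[0,0,-0.6],"rotation":[0,0,0],"jaw":0.6},{"dp":[0,0,-1],"rotation":[0,0,0],"jaw":1},{"dp":[0,0,-1],"rotation":[0,0,0],"jaw":1}]'
python3 - <<'E'
from h import *
go(.6213,.0883,.15,0)
c=camera("wrist");np.savez("wrist5.npz",**c)
cv2.imwrite("pics/o5.png",ortho(c,.40,.68,-.38,-.15,.01,.0005))
E
```

```text
time: 12.52
ee_pos: [0.5073, -0.2973, 0.1642]
eef_rot: [0.998, 0.07, 0.004, 0.003]
ft_force: [-0.4, -0.7, -0.8]
width: 0.0526
grip_force: 0.0
12.525 [ 0.5073 -0.2973  0.1642] w 0.0526 g 0.0 dp [ 1.11  -2.44   0.088] rot [ 0.0009 -0.0012  0.0222]
```

View pics/o5.png

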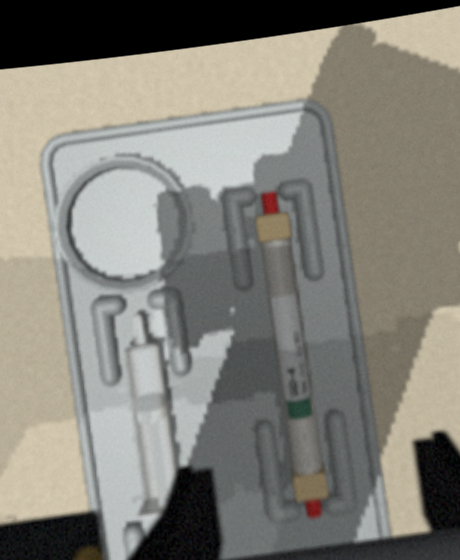

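The short column sits between its stops, red ends at (269,203) and (313,508). Now the beaker.

```bash
python3 -m pendant '[{"dp":[0.2,-0.35,0],"rotation":[0,0,0.011],"jaw":1},{"dp":[0.4,-0.7,0],"rotation":[0,0,0.0222],"jaw":1},{"dp":[0.5,-1,0],"rotation":[0,0,0.0222],"jaw":1}]'
python3 -m pendant '[{"dp":[0.1,-0.4,0],"rotation":[0,0,0],"jaw":1},{"dp":[0.2,-0.8,0],"rotation":[0,0,0],"jaw":1},{"dp":[0.25,-1,0],"rotation":[0,0,0],"jaw":1},{"dp":[0.25,-1,0],"rotation":[0,0,0],"jaw":1}]'
python3 -c "
from h import *
go(.6213,.0883,.09,0)"
```

```text
time: 12.95
ee_pos: [0.5581, -0.1343, 0.1573]
eef_rot: [1.0, 0.0, -0.001, -0.001]
ft_force: [-0.1, -0.1, 0.1]
width: 0.0838
grip_force: 0.0
time: 13.45
ee_pos: [0.5948, 0.0164, 0.1573]
eef_rot: [1.0, 0.003, -0.001, -0.001]
ft_force: [0.0, -0.6, 0.5]
width: 0.0871
grip_force: 0.0
13.45 [0.5948 0.0164 0.1573] w 0.0871 g 0.0 dp [ 0.18  -0.477  0.449] rot [-0.0002  0.0003  0.0009]
```

```bash
python3 -m pendant '[{"dp":[0.1,-0.3,0.1],"rotation":[0,0,0],"jaw":1},{"dp":[0.18,-0.477,0.4],"rotation":[0,0,0.0009],"jaw":1},{"dp":[0.18,-0.477,0.45],"rotation":[0,0,0.0009],"jaw":1},{"dp":[0.18,-0.477,0.45],"rotation":[0,0,0.0009],"jaw":1}]' 15
python3 -c "
from h import *
go(.6213,.0883,.022,0)"
```

```text
time: 13.95
ee_pos: [0.6219, 0.0825, 0.0903]
eef_rot: [1.0, -0.003, -0.001, 0.001]
ft_force: [-0.1, 0.4, 1.7]
width: 0.0869
grip_force: 0.0
13.95 [0.6219 0.0825 0.0903] w 0.0869 g 0.0 dp [-0.003 -0.039  0.456] rot [ 0.0002  0.0003 -0.0011]
```

```bash
python3 -m pendant '[{"dp":[0,-0.01,0.1],"rotation":[0,0,0],"jaw":1},{"dp":[0,-0.01,0.3],"rotation":[0,0,0],"jaw":1},{"dp":[0,-0.01,0.455],"rotation":[0,0,0],"jaw":1},{"dp":[0,-0.01,0.455],"rotation":[0,0,0],"jaw":0.5},{"dp":[0,-0.01,0.455],"rotation":[0,0,0],"jaw":0.4},{"dp":[0,-0.01,0.455],"rotation":[0,0,0],"jaw":0.4},{"dp":[0,-0.01,0.455],"rotation":[0,0,0],"jaw":0.4},{"dp":[0,-0.01,0.455],"rotation":[0,0,0],"jaw":0.4}]'
python3 -m pendant '[{"dp":[0,0,0],"rotation":[0,0,0],"jaw":0.4},{"dp":[0,0,0],"rotation":[0,0,0],"jaw":0.4},{"dp":[0,0,-0.1],"rotation":[0,0,0],"jaw":0.4},{"dp":[0,0,-0.4],"rotation":[0,0,0],"jaw":0.4},{"dp":[0,0,-0.5],"rotation":[0,0,0],"jaw":0.4},{"dp":[0,0,-0.5],"rotation":[0,0,0],"jaw":0.4}]'
python3 -c "
from h import *
go(.5695,-.212,.098,.14)"
```

```text
time: 14.95
ee_pos: [0.6228, 0.0861, 0.0238]
eef_rot: [1.0, -0.003, 0.001, -0.0]
ft_force: [0.0, 0.3, 3.9]
width: 0.0505
grip_force: 14.0
time: 15.7
ee_pos: [0.623, 0.0859, 0.0991]
eef_rot: [1.0, -0.003, 0.001, 0.0]
ft_force: [-0.0, 1.0, -0.9]
width: 0.0505
grip_force: 14.3
15.7 [0.623  0.0859 0.0991] w 0.0505 g 14.3 dp [-0.345  1.988  0.007] rot [ 0.     -0.0003 -0.0232]
```

```bash
python3 -m pendant '[{"dp":[-0.05,0.3,0],"rotation":[0,0,0],"jaw":0.4},{"dp":[-0.15,0.7,0],"rotation":[0,0,0],"jaw":0.4},{"dp":[-0.17,1,0],"rotation":[0,0,0],"jaw":0.4}]'
python3 -m pendant '[{"dp":[-0.1,0.4,0],"rotation":[0,0,0],"jaw":0.4},{"dp":[-0.17,0.8,0],"rotation":[0,0,0],"jaw":0.4},{"dp":[-0.17,0.985,0],"rotation":[0,0,0],"jaw":0.4},{"dp":[-0.17,0.985,0.1],"rotation":[0,0,0],"jaw":0.4},{"dp":[-0.17,0.985,0.3],"rotation":[0,0,0],"jaw":0.4},{"dp":[-0.17,0.985,0.3],"rotation":[0,0,0],"jaw":0.4}]'
python3 - <<'E'
from h import *
go(.5705,-.212,.029,0)
for n in("side","wrist"):
    c=camera(n);P=cloud(c)
    for z0,z1 in((.033,.055),(.06,.1)):
        q=P[(np.hypot(P[...,0]-.57,P[...,1]+.212)<.035)&(P[...,2]>z0)&(P[...,2]<z1)]
        if len(q): print(n,z0,len(q),q.min(0).round(4),q.max(0).round(4))
E
```

```text
time: 16.08
ee_pos: [0.5941, -0.0669, 0.0962]
eef_rot: [1.0, -0.003, -0.002, 0.0]
ft_force: [0.8, -0.4, -0.8]
width: 0.0506
grip_force: 14.3
time: 16.82
ee_pos: [0.5675, -0.2096, 0.0495]
eef_rot: [1.0, -0.002, -0.003, -0.001]
ft_force: [-0.3, -0.4, -1.1]
width: 0.0505
grip_force: 14.3
16.825 [ 0.5675 -0.2096  0.0495] w 0.0505 g 14.3 dp [0.021 0.017 0.137] rot [-0.0004  0.0009 -0.0006]
side 0.033 108 [ 0.5425 -0.2064  0.0332] [ 0.5898 -0.1789  0.055 ]
side 0.06 82 [ 0.541  -0.221   0.0603] [ 0.5889 -0.1776  0.0897]
wrist 0.033 1926 [ 0.5449 -0.2442  0.033 ] [ 0.5918 -0.1782  0.055 ]
wrist 0.06 7611 [ 0.5426 -0.2458  0.06  ] [ 0.5943 -0.1782  0.1   ]
```

```bash
python3 -m pendant '[{"dp":[0.018,0.015,0],"rotation":[0,0,0],"jaw":0.4},{"dp":[0.018,0.015,0.07],"rotation":[0,0,0],"jaw":0.4},{"dp":[0.018,0.015,0.12],"rotation":[0,0,0],"jaw":0.4},{"dp":[0.018,0.015,0.14],"rotation":[0,0,0],"jaw":0.4},{"dp":[0.018,0.015,0.14],"rotation":[0,0,0],"jaw":0.4}]'
python3 -m pendant '[{"dp":[0,0,0],"rotation":[0,0,0],"jaw":0.7},{"dp":[0,0,0],"rotation":[0,0,0],"jaw":1},{"dp":[0,0,0],"rotation":[0,0,0],"jaw":1},{"dp":[0,0,0],"rotation":[0,0,0],"jaw":1},{"dp":[0,0,-0.2],"rotation":[0,0,0],"jaw":1},{"dp":[0,0,-0.6],"rotation":[0,0,0],"jaw":1},{"dp":[0,0,-0.9],"rotation":[0,0,0],"jaw":1}]'
python3 - <<'E'
from h import *
go(.6303,-.0905,.08,0)
for n in("side","wrist"):
    c=camera(n);P=cloud(c)
    for z0,z1 in((.03,.06),(.061,.075)):
        q=P[(np.hypot(P[...,0]-.57,P[...,1]+.212)<.035)&(P[...,2]>z0)&(P[...,2]<z1)]
        if len(q): print(n,z0,len(q),q.min(0).round(4),q.max(0).round(4))
cv2.imwrite("pics/w6.png",c["image"][:,:,::-1])
E
```

```text
time: 17.55
ee_pos: [0.5723, -0.2138, 0.0317]
eef_rot: [1.0, -0.003, -0.0, -0.0]
ft_force: [-0.9, -0.1, -1.1]
width: 0.0506
grip_force: 14.3
time: 18.42
ee_pos: [0.5728, -0.2138, 0.1696]
eef_rot: [1.0, -0.003, 0.001, 0.0]
ft_force: [0.4, 0.5, 0.0]
width: 0.0869
grip_force: 0.0
18.425 [ 0.5728 -0.2138  0.1696] w 0.0869 g 0.0 dp [ 0.378 -0.825  0.597] rot [ 0.0001 -0.0002 -0.0008]
side 0.03 232 [ 0.5483 -0.2363  0.0302] [ 0.5938 -0.1823  0.0599]
side 0.061 86 [ 0.5458 -0.2385  0.0612] [ 0.5973 -0.1835  0.0683]
wrist 0.03 791 [ 0.5488 -0.2324  0.03  ] [ 0.5955 -0.188   0.06  ]
wrist 0.061 1013 [ 0.5448 -0.2362  0.061 ] [ 0.5977 -0.184   0.069 ]
```

View pics/w6.png

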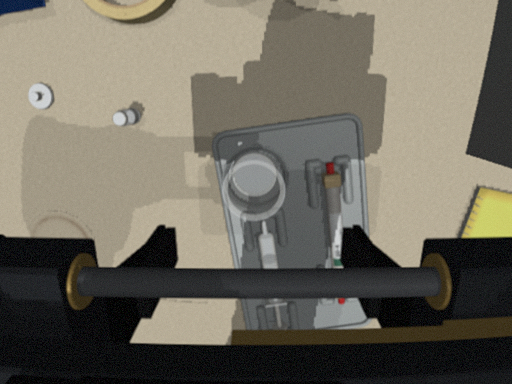

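The beaker is upright in the ring, rim top at 0.068, centre (0.571, -0.211). Now the vial.

```bash
python3 -m pendant '[{"dp":[0.15,-0.3,0],"rotation":[0,0,0],"jaw":0.8},{"dp":[0.3,-0.6,0.1],"rotation":[0,0,0],"jaw":0.6},{"dp":[0.378,-0.825,0.5],"rotation":[0,0,0],"jaw":0.5},{"dp":[0.378,-0.825,0.6],"rotation":[0,0,0],"jaw":0.5},{"dp":[0.378,-0.825,0.6],"rotation":[0,0,0],"jaw":0.5}]' 10
python3 -c "
from h import *
go(.6303,-.0905,.02,0)"
```

```text
time: 19.15
ee_pos: [0.6285, -0.091, 0.0753]
eef_rot: [1.0, -0.003, -0.002, -0.0]
ft_force: [0.5, -0.7, 0.8]
width: 0.0469
grip_force: 0.0
19.15 [ 0.6285 -0.091   0.0753] w 0.0469 g 0.0 dp [ 0.013 -0.004  0.368] rot [-0.      0.0005 -0.0009]
```

```bash
python3 -m pendant '[{"dp":[0,0,0.2],"rotation":[0,0,0],"jaw":0.5},{"dp":[0,0,0.375],"rotation":[0,0,0],"jaw":0.4},{"dp":[0,0,0.375],"rotation":[0,0,0],"jaw":0},{"dp":[0,0,0.375],"rotation":[0,0,0],"jaw":0},{"dp":[0,0,0.375],"rotation":[0,0,0],"jaw":0},{"dp":[0,0,0.375],"rotation":[0,0,0],"jaw":0},{"dp":[0,0,0.375],"rotation":[0,0,0],"jaw":0},{"dp":[0,0,0.375],"rotation":[0,0,0],"jaw":0}]'
python3 -m pendant '[{"dp":[0,0,0],"rotation":[0,0,0],"jaw":0},{"dp":[0,0,-0.1],"rotation":[0,0,0],"jaw":0},{"dp":[0,0,-0.4],"rotation":[0,0,0],"jaw":0},{"dp":[0,0,-0.6],"rotation":[0,0,0],"jaw":0},{"dp":[0,0,-0.6],"rotation":[0,0,0],"jaw":0}]'
python3 -c "
from h import *
go(.5523,.3005,.12,0)"
```

```text
time: 20.15
ee_pos: [0.6311, -0.0909, 0.0227]
eef_rot: [1.0, -0.003, 0.001, 0.001]
ft_force: [-0.4, -0.8, 6.3]
width: 0.0152
grip_force: 10.0
time: 20.78
ee_pos: [0.6316, -0.0903, 0.1147]
eef_rot: [1.0, -0.003, 0.003, 0.0]
ft_force: [0.1, 0.3, -1.0]
width: 0.0155
grip_force: 10.0
20.775 [ 0.6316 -0.0903  0.1147] w 0.0155 g 10.0 dp [-0.542 -2.603 -0.04 ] rot [ 0.0001 -0.0009 -0.0008]
```

```bash
python3 -m pendant '[{"dp":[-0.1,-0.35,0],"rotation":[0,0,0],"jaw":0},{"dp":[-0.2,-0.7,0],"rotation":[0,0,0],"jaw":0},{"dp":[-0.3,-1,0],"rotation":[0,0,0],"jaw":0}]'
python3 -m pendant '[{"dp":[-0.1,-0.4,0],"rotation":[0,0,0],"jaw":0},{"dp":[-0.2,-0.8,0],"rotation":[0,0,0],"jaw":0},{"dp":[-0.24,-1,0],"rotation":[0,0,0],"jaw":0}]'
python3 -m pendant '[{"dp":[0,-0.4,0],"rotation":[0,0,0],"jaw":0},{"dp":[0,-0.6,0],"rotation":[0,0,0],"jaw":0},{"dp":[0,-0.6,0],"rotation":[0,0,0],"jaw":0},{"dp":[0,-0.6,0],"rotation":[0,0,0],"jaw":0}]'
python3 - <<'E'
from h import *
go(.5523,.3005,.07,0)
s=r.read_state()["ee_pos"]
c=camera("wrist");P=cloud(c);np.savez("wrist7.npz",**c)
q=P[(np.hypot(P[...,0]-.5523,P[...,1]-.3005)<.03)&(P[...,2]>.017)&(P[...,2]<.026)];print("cup",len(q),q.min(0),q.max(0))
q=P[(np.hypot(P[...,0]-s[0],P[...,1]-s[1])<.025)&(P[...,2]>s[2]-.03)&(P[...,2]<s[2]-.003)];print("vial",len(q),len(q) and (q.min(0),q.max(0)))
cv2.imwrite("pics/w7.png",c["image"][:,:,::-1])
E
```

```text
time: 21.15
ee_pos: [0.5845, 0.0619, 0.1106]
eef_rot: [1.0, -0.002, -0.0, -0.0]
ft_force: [0.1, 0.3, -0.6]
width: 0.0153
grip_force: 10.0
time: 21.52
ee_pos: [0.5483, 0.214, 0.1108]
eef_rot: [1.0, -0.0, -0.0, -0.0]
ft_force: [0.5, -0.4, 0.2]
width: 0.0157
grip_force: 10.0
time: 22.02
ee_pos: [0.551, 0.2988, 0.1103]
eef_rot: [1.0, -0.003, -0.0, 0.001]
ft_force: [-0.2, -0.7, -0.8]
width: 0.0155
grip_force: 10.0
22.025 [0.551  0.2988 0.1103] w 0.0155 g 10.0 dp [ 0.009 -0.012  0.269] rot [ 0.0002  0.0001 -0.001 ]
cup 883 [0.53323728 0.28107895 0.01700449] [0.57177819 0.31930944 0.02262016]
vial 340 (array([0.55047399, 0.29086544, 0.08773416]), array([0.55899651, 0.30692408, 0.10730767]))
```

View pics/w7.png

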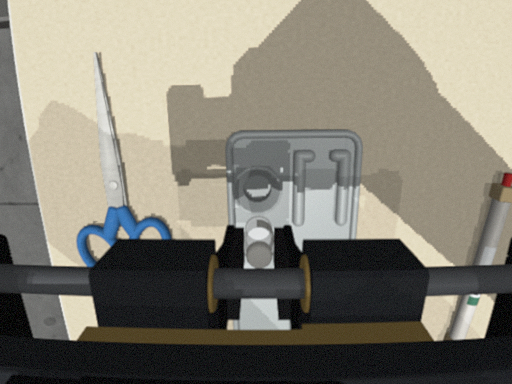

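The vial hangs upright at about (258,240), above the cup at (257,185). The cup centre measures (0.5525, 0.300). Lowering now.

```bash
python3 -m pendant '[{"dp":[0.009,-0.008,0.2],"rotation":[0,0,0],"jaw":0},{"dp":[0.009,-0.008,0.4],"rotation":[0,0,0],"jaw":0},{"dp":[0.009,-0.008,0.48],"rotation":[0,0,0],"jaw":0},{"dp":[0.009,-0.008,0.53],"rotation":[0,0,0],"jaw":0},{"dp":[0.009,-0.008,0.545],"rotation":[0,0,0],"jaw":0},{"dp":[0.009,-0.008,0.545],"rotation":[0,0,0],"jaw":0},{"dp":[0.009,-0.008,0.545],"rotation":[0,0,0],"jaw":0}]'
python3 -c "
from h import *
go(.5523,.3005,.0285,0)"
```

```text
time: 22.95
ee_pos: [0.5526, 0.3015, 0.0297]
eef_rot: [1.0, -0.003, 0.0, -0.0]
ft_force: [-0.1, 0.4, -0.9]
width: 0.0154
grip_force: 10.0
22.95 [0.5526 0.3015 0.0297] w 0.0154 g 10.0 dp [-0.002  0.006  0.008] rot [-0.0001 -0.0002 -0.0008]
```

```bash
python3 -m pendant '[{"dp":[0,0,0.01],"rotation":[0,0,0],"jaw":0},{"dp":[0,0,0.01],"rotation":[0,0,0],"jaw":0},{"dp":[0,0,0.01],"rotation":[0,0,0],"jaw":0.4},{"dp":[0,0,0.01],"rotation":[0,0,0],"jaw":0.4},{"dp":[0,0,0.01],"rotation":[0,0,0],"jaw":0.4},{"dp":[0,0,-0.2],"rotation":[0,0,0],"jaw":0.4},{"dp":[0,0,-0.6],"rotation":[0,0,0],"jaw":0.6},{"dp":[0,0,-0.7],"rotation":[0,0,0],"jaw":0.8}]'
python3 - <<'E'
from h import *
go(.4675,.0957,.1,-.105)
c=camera("wrist");P=cloud(c);np.savez("wrist8.npz",**c)
for n in("wrist","side"):
    c=camera(n);P=cloud(c)
    q=P[(np.hypot(P[...,0]-.5523,P[...,1]-.3005)<.02)&(P[...,2]>.03)&(P[...,2]<.06)];print("vial",len(q),len(q) and (q.min(0),q.max(0)))
c=load("wrist",8)
o=ortho(c,.38,.64,.05,.35,.01,.0005)
cv2.imwrite("pics/o8.png",o)
E
```

```text
time: 23.95
ee_pos: [0.5537, 0.3026, 0.1382]
eef_rot: [1.0, -0.003, 0.003, -0.001]
ft_force: [0.3, -0.2, -0.1]
width: 0.0473
grip_force: 0.0
23.95 [0.5537 0.3026 0.1382] w 0.0473 g 0.0 dp [-0.569  1.383  0.248] rot [-0.0005 -0.0008  0.0159]
vial 311 (array([0.54609024, 0.29390143, 0.03025658]), array([0.56001628, 0.3088714 , 0.04451293]))
vial 91 (array([0.54399994, 0.29638446, 0.03004706]), array([0.55838064, 0.31050862, 0.04562477]))
```

View pics/o8.png

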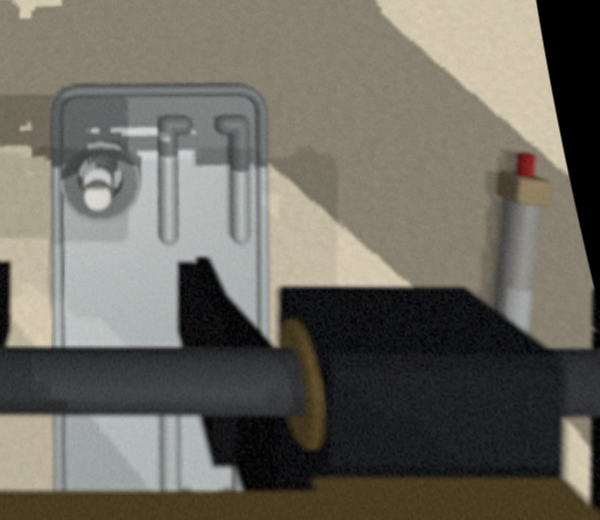

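The vial stands in the cup, top at 0.0435 at (97,190). The trough ribs at columns 169 and 242 put the trough at y≈0.248. Now the long column.

```bash
python3 -m pendant '[{"dp":[-0.15,0.35,0],"rotation":[0,0,0],"jaw":1},{"dp":[-0.3,0.7,0],"rotation":[0,0,0],"jaw":1},{"dp":[-0.4,1,0],"rotation":[0,0,0],"jaw":1},{"dp":[-0.4,1,0],"rotation":[0,0,0],"jaw":1}]' 25
python3 -m pendant '[{"dp":[-0.17,0.385,0],"rotation":[0,0,0.0159],"jaw":1},{"dp":[-0.17,0.385,0.3],"rotation":[0,0,0.0159],"jaw":1},{"dp":[-0.17,0.385,0.6],"rotation":[0,0,0.0159],"jaw":1},{"dp":[-0.17,0.385,0.6],"rotation":[0,0,0.0159],"jaw":1}]'
python3 -c "
from h import *
go(.468,.0957,.0035,-.104)"
```

```text
time: 24.6
ee_pos: [0.4902, 0.1468, 0.1321]
eef_rot: [1.0, -0.005, -0.001, 0.002]
ft_force: [0.2, 1.2, 0.0]
width: 0.0864
grip_force: 0.0
time: 25.1
ee_pos: [0.4625, 0.094, 0.0407]
eef_rot: [0.999, -0.052, -0.004, 0.0]
ft_force: [0.3, 1.0, 0.6]
width: 0.0872
grip_force: 0.0
25.1 [0.4625 0.094  0.0407] w 0.0872 g 0.0 dp [ 0.037 -0.015  0.248] rot [ 0.0001  0.0012 -0.    ]
```

```bash
python3 -m pendant '[{"dp":[0.025,-0.01,0.1],"rotation":[0,0,0],"jaw":0.7},{"dp":[0.025,-0.01,0.25],"rotation":[0,0,0],"jaw":0.3},{"dp":[0.025,-0.01,0.25],"rotation":[0,0,0],"jaw":0},{"dp":[0.025,-0.01,0.25],"rotation":[0,0,0],"jaw":0},{"dp":[0.025,-0.01,0.25],"rotation":[0,0,0],"jaw":0},{"dp":[0.025,-0.01,0.25],"rotation":[0,0,0],"jaw":0},{"dp":[0.025,-0.01,0.25],"rotation":[0,0,0],"jaw":0},{"dp":[0.025,-0.01,0.25],"rotation":[0,0,0],"jaw":0}]'
python3 -m pendant '[{"dp":[0,0,0],"rotation":[0,0,0],"jaw":0},{"dp":[0,0,0],"rotation":[0,0,0],"jaw":0},{"dp":[0,0,-0.2],"rotation":[0,0,0],"jaw":0},{"dp":[0,0,-0.5],"rotation":[0,0,0],"jaw":0},{"dp":[0,0,-0.5],"rotation":[0,0,0],"jaw":0}]'
python3 -c "
from h import *
go(.4825,.248,.08,0)"
```

```text
time: 26.1
ee_pos: [0.4696, 0.0951, 0.0066]
eef_rot: [0.999, -0.053, 0.0, -0.0]
ft_force: [-0.4, 1.6, 0.7]
width: 0.0146
grip_force: 0.6
time: 26.72
ee_pos: [0.4715, 0.0954, 0.0842]
eef_rot: [0.999, -0.053, 0.003, -0.0]
ft_force: [0.2, -0.1, -1.5]
width: 0.0142
grip_force: 25.0
26.725 [0.4715 0.0954 0.0842] w 0.0142 g 25.0 dp [-0.034 -1.019  0.029] rot [-0.0001 -0.0008 -0.0168]
```

```bash
python3 -m pendant '[{"dp":[0,-0.35,0],"rotation":[0,0,-0.008],"jaw":0},{"dp":[-0.015,-0.7,0],"rotation":[0,0,-0.0168],"jaw":0},{"dp":[-0.015,-1,0],"rotation":[0,0,-0.0168],"jaw":0},{"dp":[-0.015,-1,0],"rotation":[0,0,-0.0168],"jaw":0},{"dp":[-0.015,-1,0.25],"rotation":[0,0,-0.0168],"jaw":0},{"dp":[-0.015,-1,0.25],"rotation":[0,0,-0.0168],"jaw":0},{"dp":[-0.015,-1,0.25],"rotation":[0,0,-0.0168],"jaw":0}]'
python3 - <<'E'
from h import *
go(.4835,.248,.0115,0)
c=camera("wrist");np.savez("wrist9.npz",**c);cv2.imwrite("pics/w9.png",c["image"][:,:,::-1])
E
```

```text
time: 27.6
ee_pos: [0.4832, 0.244, 0.0445]
eef_rot: [1.0, -0.0, -0.0, 0.0]
ft_force: [0.0, -0.5, -0.5]
width: 0.0144
grip_force: 25.0
27.6 [0.4832 0.244  0.0445] w 0.0144 g 25.0 dp [ 0.002 -0.027  0.22 ] rot [ 0.  0. -0.]
```

View pics/w9.png

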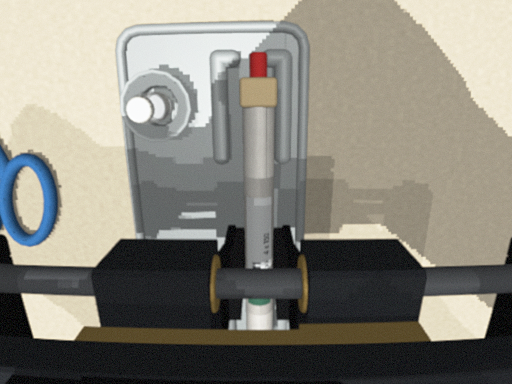

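Rib midpoint is column 252 and the column's tube 258, so a 3–4 mm shift agrees with the numbers. Lower, checking before release.

```bash
python3 -m pendant '[{"dp":[0,-0.025,0],"rotation":[0,0,0],"jaw":0},{"dp":[0,-0.025,0.08],"rotation":[0,0,0],"jaw":0},{"dp":[0,-0.025,0.16],"rotation":[0,0,0],"jaw":0},{"dp":[0,-0.025,0.215],"rotation":[0,0,0],"jaw":0},{"dp":[0,-0.025,0.22],"rotation":[0,0,0],"jaw":0},{"dp":[0,-0.025,0.22],"rotation":[0,0,0],"jaw":0}]'
python3 -c "
from h import *
go(.4835,.248,.0115,0)"
```

```text
time: 28.4
ee_pos: [0.4829, 0.2479, 0.0107]
eef_rot: [1.0, 0.0, -0.0, 0.0]
ft_force: [-2.3, -2.5, 3.1]
width: 0.0144
grip_force: 25.0
28.4 [0.4829 0.2479 0.0107] w 0.0144 g 25.0 dp [ 0.004 -0.001 -0.005] rot [0.0001 0.0001 0.0001]
```

```bash
python3 -m pendant '[{"dp":[0,0,0],"rotation":[0,0,0],"jaw":0.35},{"dp":[0,0,0],"rotation":[0,0,0],"jaw":0.35},{"dp":[0,0,0],"rotation":[0,0,0],"jaw":0.35},{"dp":[0,0,-0.2],"rotation":[0,0,0],"jaw":0.35},{"dp":[0,0,-0.6],"rotation":[0,0,0],"jaw":0.35},{"dp":[0,0,-1],"rotation":[0,0,0],"jaw":0.35},{"dp":[0,0,-1],"rotation":[0,0,0],"jaw":0.35}]'
python3 -m pendant '[{"dp":[0,0.4,-0.2],"rotation":[0,0,0],"jaw":0.35},{"dp":[0,0.8,-0.4],"rotation":[0,0,0],"jaw":0.35},{"dp":[0,0.8,-0.4],"rotation":[0,0,0],"jaw":0.35}]'
python3 - <<'E'
from h import *
s=r.read_state();print(s["ee_pos"],s["time"])
a=camera("side");o1=ortho(a,.35,.63,-.36,.36,.012,.00125);o2=ortho(camera("wrist"),.35,.63,-.36,.36,.012,.00125)
cv2.imwrite("pics/final.png",np.vstack([o1,o2]))
for c in(a,camera("wrist")):
    P=cloud(c)
    for nm,x,y,h in(("colL+.05",.54,.248,.03),("colL-.06",.42,.248,.03)):
        q=P[(abs(P[...,0]-x)<.01)&(abs(P[...,1]-y)<.006)&(P[...,2]<.05)&(P[...,2]>.01)];print(nm,len(q),len(q) and np.percentile(q[:,2],[50,98]).round(4))
E
```

```text
time: 29.28
ee_pos: [0.4853, 0.2498, 0.1659]
eef_rot: [1.0, 0.0, 0.004, -0.001]
ft_force: [0.6, 0.3, -0.5]
width: 0.0302
grip_force: 0.0
time: 29.65
ee_pos: [0.4841, 0.124, 0.222]
eef_rot: [1.0, -0.003, 0.001, 0.001]
ft_force: [0.4, 0.3, -0.3]
width: 0.0307
grip_force: 0.0
[0.4841324  0.12402119 0.22200503] 29.65
colL+.05 62 [0.0204 0.0223]
colL-.06 83 [0.02   0.0222]
colL+.05 207 [0.0198 0.0217]
colL-.06 154 [0.0199 0.0219]
```

View pics/final.png

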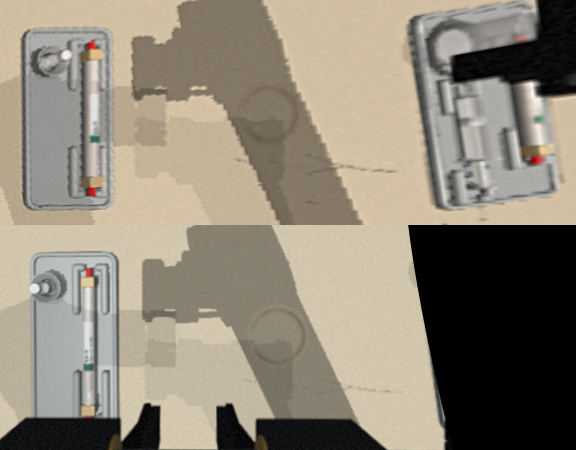

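All five are in place: the long column's tube top reads about 0.021 m near both ends, at (92,115) in the top view, and the vial stands in its cup. I'm handing in.

```bash
python3 -c "
from bench import r
print(r.close_job())"
```

```text
the job is handed in; nothing more can be done
None
```

Both kits are made up and the job is handed in: in the last pictures of each tray all five items sat down in their places, with the arm clear of everything at 29.7 s; no verdict was returned.

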